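# Jack up the centrifuge front for a foot change

### The arm

A 6-joint arm with a two-finger parallel gripper is mounted at the origin on the work surface. World frame = base frame: x ahead of the robot, y to its left, z up, the work surface at z = 0. Lengths are in m, angles in rad, forces in N, time in s.
With the tool pointing down it reaches from about 0.25 to 0.85 m from the base axis. Payload 12.5 kg.
Tool frame: the origin (TCP) lies midway between the tips of the shut fingers; the grasp point (between the pads) lies 19 mm behind it (ctrl.grip_depth is the distance from the TCP to the grasp point, in m); z points along the fingers, x is the direction in which the jaws open and shut, and the axes are right-handed (so a half turn about z gives the same grasp; the last joint's range is limited). The gripper opens to 93 mm and grips with 3 to 60 N. Pads are 15 mm wide; open, the fingers measure 128 mm over their backs; the gripper's body (75 mm by 188 mm) begins 65 mm behind the grasp point.
Start: joints at [-1.295, 0.351, 1.652, -0, 1.139, -0.085], TCP at [0.194, -0.515, 0.219] pointing down, gripper open.
Joint ranges: [-2.75, 2.75], [-0.79, 2.1], [0.01, 2.65], [-1.57, 4.71], [0.07, 3.14], [-2.87, 2.87]. Speed limits (rad/s): [2.22, 2.22, 2.79, 3.14, 3.14, 3.14].

### API

Orientations are given as a rotation vector (axis times angle).
In Python, from rig import sensors, eyes, ticket, ctrl gives the robot as it stands.
- The arm moves only by the tool arm_command, never from a script. Its argument "motion" is one flat list of numbers, 6 for each row, row after row: the shift along the tool's x, y, z in cm, then the turn, a rotation vector about the tool's x, y, z in degrees. In form: [dx, dy, dz, wx, wy, wz, dx, dy, dz, wx, wy, wz, ...]. A call has 1 to 10 rows; each row is the pose to reach, as a shift and turn from the pose measured when the call began, along the tool's axes at that moment; what a row does not reach only later rows make up. A row lasts 1/8 s, in which the tool goes at most 62.5 mm and 10.7 degrees, less where a joint would pass 70% of its speed; a pose out of reach is approached as far as the arm can. A call with a gripper value outside its range is refused whole. "grip" is the closure in counts, from 0 (fully open) to 255 (shut), set as the call begins (left out, the last holds). The fingers move at their own pace and stop on an object; "grip_force" is the grip in N (left out, the last holds). Time passes only in rows, so rows that repeat a pose let the fingers close. It gives the time, the measured TCP pose, the force and the opening at its end, in the units of the state.
- sensors.get_obs(): the state, without advancing time (a new reading comes with each control period).
- eyes.camera(name): name is "scene" or "side" or "wrist"; returns the picture (384x512x3 uint8, blue, green, red); there is no depth.
- eyes.camera_params(name): a dict with "fx", "fy", "cx", "cy" (pixels), "dist" ([k1, k2, p1, p2, k3] as OpenCV has them; the pictures are not rectified), "rvec" (rotation vector, rad) and "tvec" (3), from world to camera coordinates, as OpenCV has them; the wrist camera has in their place "mount" (4x4, takes a point from camera to tool coordinates, whose origin is the TCP and whose axes are the tool frame's). Camera axes: x right, y down, z forward; pixel columns grow to the right and rows downward; lengths in m; the calibration is good to about 2 mm. A picture is of the moment at which its call begins: read the wrist's pose just before it. camera_params takes no time and is no camera call.
- ticket.job_done(): hands the job in, once; it reports no verdict.
The state is a dict: "time_s": time; "joints": joint angles; "dq": joint speeds; "effort": joint torques, N m; "position": TCP position; "orientation": TCP orientation; "wrist_force": force on the tool from outside, world axes, zero at the start; "moment": the same for the moment, N m; "gripper_width": opening from 0.0 (shut) to 1.0 (fully open).
Only numpy, scipy, OpenCV 4.12 (cv2) and the standard library are available. Lean on these libraries where they do the work, as an engineer would, in place of code of your own. Each camera call takes 0.05 s, during which the arm holds its last target. There are 200 camera calls.

### The job

A colleague is about to change a front foot of the small centrifuge: set the lever jack flat on the bench with its saddle centred under the lift pad of the ear on the machine's front, and let go of it with its handle up. Bed the saddle in with a first pump of the handle, fully down and fully back up, then push the handle fully down again, so that the jack raises the machine, and finish while still holding it down. Lift with the jack only, do not touch the machine with the arm, and leave the other things on the bench where they are.

Things in the scene. Friction and masses are not known exactly. Their poses are not given: they have to be found in the camera images.
- jack_grip (a point): Lever jack, loose, 0.85 kg: base plate 220 x 64 x 8 mm under an upright steel pump block 50 mm long, 40 mm wide, top 66 mm above the bench. This point is the block's middle, 42 mm above the underside: grip it across the 40 mm. x points along the jack to the saddle, z up. The base runs from 125 mm behind (-x) to 95 mm ahead of it, the hinged handle to 195 mm (up) or 213 mm (down) behind.
- saddle_top (a point): Centre of the top face of the jack's round steel saddle, 40 mm in diameter, 70 mm ahead of the grip point along the jack's x axis. It is 62 mm above the bench with the handle up and rises 20 mm when the handle goes fully down.
- handle_tip (a point): Middle of the top face of the flat paddle (55 x 32 mm, 12 mm thick, rubber) at the end of the pump handle, to be pushed down from above. The handle is hinged 36 mm behind the jack's grip point, 58 mm above the bench; the paddle's middle is 150 mm from the hinge. With the handle up it is 168 mm behind the grip point and 129 mm above the bench, fully down 186 mm behind and 57 mm above.
- pump_handle (a joint): Turn of the pump handle, rad: 0 all the way up (26 degrees above level), 0.5 fully down at its stop. A spring and the load bring it back up by itself when let go, within about 1 s; a damper slows it. It takes about 2 to 3 N at the paddle to move it unloaded and 7 to 12 N with the machine on the saddle.
- pad_under (a point): Centre of the underside of the lift pad, a rubber stub 24 mm in diameter and 14 mm long, hanging below the steel ear (60 mm wide, sticking out 63 mm from the front of the centrifuge, its top 96 mm above the bench), with a round boss 18 mm wide and 7 mm high on the ear right above the pad. The pad's underside is 72 mm above the bench at the start. Its x axis points level from the pad into the machine, whose front face is 45 mm further on.
- centrifuge (a joint): Tilt of the centrifuge, rad: 0 standing level on its feet, grows as its front is lifted; about 0.035 with the jack fully pumped. The machine (white box 240 x 240 mm, its top 135 mm above the bench, with a low grey dome lid up to 185 mm, 4 kg) is hinged along its back edge to a rail fixed to the bench.
- tube_rack: Bystander: tube rack, 70 x 170 mm, 92 mm tall with its tubes. Origin in the middle of its underside.
- reagent_bottle: Bystander: bottle, 60 mm in diameter, 120 mm tall. Origin in the middle of its underside.
- spare_foot: Bystander: spare rubber foot, disc 32 mm in diameter, 16 mm tall. Origin in the middle of its underside.

How it is judged:
On the way, in this order (a step that is already met when the one before it is completed fails the run):
1. the jack stands flat under the lift pad, handle up, let go (horizontal distance between saddle_top and pad_under below 0.012 m and angle between jack_grip's own z axis and vertical below 0.06 rad and height (world z) of jack_grip below 0.046 m and value of joint pump_handle below 0.06 rad and value of joint centrifuge below 0.004 rad and contact force between each of the arm, the fingers and jack below 0.5 N), for 0.2 s.
2. first pump: handle fully down, machine front lifted (horizontal distance between saddle_top and pad_under below 0.012 m and value of joint pump_handle above 0.44 rad and value of joint centrifuge above 0.022 rad), for 0.1 s.
3. handle back up, machine down again (horizontal distance between saddle_top and pad_under below 0.012 m and value of joint pump_handle below 0.06 rad and value of joint centrifuge below 0.004 rad), for 0.1 s.
At the end, for the whole second after the job is handed in: Jack flat on the bench, saddle within 12 mm (level) of the pad's centre and pressing it over 5 N; handle within 0.06 rad of its lower stop, at rest, the gripper still pushing it over 2 N; machine tilted over 0.022 rad and not touched by the arm (all of step 2 and angle between jack_grip's own z axis and vertical below 0.06 rad and height (world z) of jack_grip below 0.046 m and contact force between jack_saddle and centrifuge above 5 N and contact force between any of the fingers, the arm and pump_handle above 2 N and velocity of joint pump_handle below 0.1 rad/s and contact force between the arm and centrifuge below 0.5 N); the arm keeps its last pose, push and grip.
It fails at once if a bystander is moved more than 25 mm or tipped (distance of any of tube_rack, reagent_bottle, spare_foot from where it was at the start of the episode above 0.025 m or angle between any of tube_rack, reagent_bottle, spare_foot's own z axis and vertical above 0.4 rad).
It fails at once if the arm pushes on the machine with more than 5 N (contact force between any of the arm, the fingers and centrifuge above 5 N).
It fails at once if the jack is tipped over (angle between jack_grip's own z axis and vertical above 0.6 rad).
It also fails if it takes over 64 s, if anything falls off the work surface, if the arm or the gripper's body presses on something with over 40 N, if the wrist force passes 120 N, or if a joint passes its speed limit or range.

## Working session

There is one attempt and no reset: what is moved stays moved. The work goes in short steps, Python scripts to look and compute and a tool call to move; the robot and the scene stay as the last step left them, time stands still between calls to the robot, and variables do not carry over. Pictures are saved under pics/ and viewed, about 8 in all and at most 12, crops included, and the job is handed in when it is done.

Besides the shell and the picture viewer there is one more tool, called by a JSON object that holds its "method" and its "body", one argument or row to a line. arm_command: Moves the arm, as the interface text tells. Its arguments: {"type":"object","properties":{"motion":{"type":"array"},"grip":{"type":"number"},"grip_force":{"type":"number"}},"required":["motion"]}

```bash
ls; mkdir -p pics; python3 - <<'E'
from rig import sensors, eyes, ticket, ctrl
import cv2, numpy as np
print(sensors.get_obs(), ctrl.grip_depth)
ims=[]
for n in("scene","side","wrist"):
    im=eyes.camera(n); cv2.imwrite(f"pics/{n}0.png",im); p=eyes.camera_params(n); print(n,p)
    if 'rvec' in p:
        R=cv2.Rodrigues(np.array(p['rvec'],float))[0]; print('cam pos',-R.T@np.array(p['tvec']).ravel())
E
```

```text
pics
{'time_s': 0.0, 'joints': array([-1.29459219e+00,  3.51242586e-01,  1.65242617e+00, -6.82027978e-06,
        1.13908762e+00, -8.46000022e-02]), 'dq': array([-1.20427392e-03,  2.18191524e-05,  3.35635156e-04,  1.61368758e-03,
       -3.95246311e-03, -6.60315323e-04]), 'effort': array([ 1.21211247e-03, -4.97322071e+01, -2.85251123e+01,  6.99759345e-02,
        2.58210552e-02, -1.17401514e-04]), 'position': array([ 0.19409301, -0.51424726,  0.21809716]), 'orientation': array([-2.58337078e+00,  1.78638641e+00,  1.41613410e-03]), 'wrist_force': array([ 0.25893931, -0.86832007,  0.20041802]), 'moment': array([-0.05150944, -0.0414699 ,  0.03986328]), 'gripper_width': 0.9976267637392687} 0.0188
scene {'fx': 379.0185277722452, 'fy': 379.0185277722452, 'cx': 248.77224285031602, 'cy': 183.58908669536285, 'dist': array([-0.10834079,  0.        ,  0.        ,  0.        ,  0.        ]), 'rvec': array([ 2.25652907,  0.65482101, -0.28971177]), 'tvec': array([-0.51447194, -0.13499928,  1.35304043])}
cam pos [ 1.01555817 -0.6252785   0.83144031]
side {'fx': 381.6666928246641, 'fy': 381.6666928246641, 'cx': 253.51969578686723, 'cy': 190.725025784874, 'dist': array([-0.05639068,  0.        ,  0.        ,  0.        ,  0.        ]), 'rvec': array([ 0.17197094, -2.88513764,  1.07772636]), 'tvec': array([0.57328312, 0.11629041, 1.19827115])}
cam pos [0.46817536 0.76265497 0.98853425]
wrist {'fx': 288.95255378253705, 'fy': 288.95255378253705, 'cx': 257.6609362651697, 'cy': 190.48465138889452, 'dist': array([0.01421349, 0.        , 0.        , 0.        , 0.        ]), 'mount': array([[ 9.99999093e-01, -1.29995673e-03, -3.52664988e-04,
         3.74278661e-04],
       [ 1.34638023e-03,  9.57130315e-01,  2.89654533e-01,
        -8.13194478e-02],
       [-3.89920092e-05, -2.89654745e-01,  9.57131196e-01,
        -1.66073321e-01],
       [ 0.00000000e+00,  0.00000000e+00,  0.00000000e+00,
         1.00000000e+00]])}
```

```bash
cd pics; python3 -c "
import cv2,numpy as np
a=cv2.imread('scene0.png');b=cv2.imread('side0.png')
cv2.imwrite('s2.png',cv2.resize(a,(800,600)));cv2.imwrite('d2.png',cv2.resize(b,(800,600)))"
```

```text
(no output)
```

View pics/s2.png

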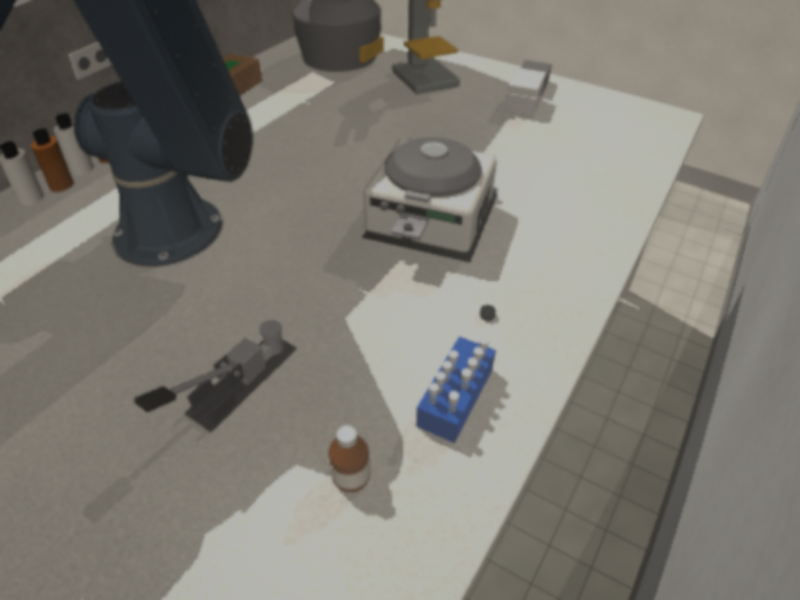

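View pics/d2.png

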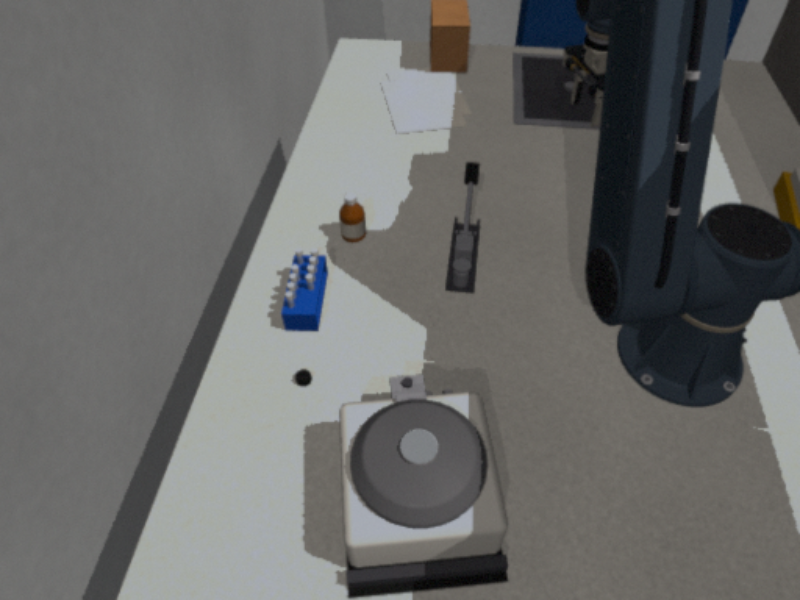

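The scene view (800x600 scale) shows the jack at about (240,370): saddle (270,330), paddle (155,398). The ear is at (408,228), and the rack, bottle and foot lie to the right. The side view shows the saddle at (461,268), paddle (472,173) and ear boss (407,383). Next I enlarge these four areas.

```bash
cat > h.py <<'E'
import cv2, numpy as np
from rig import sensors, eyes
from scipy.spatial.transform import Rotation as Ro
def ray(n,uv,tool=None):
    p=eyes.camera_params(n); K=np.array([[p['fx'],0,p['cx']],[0,p['fy'],p['cy']],[0,0,1]])
    d=np.append(cv2.undistortPoints(np.array([[uv]],float),K,p['dist'])[0,0],1)
    if 'rvec' in p:
        R=cv2.Rodrigues(p['rvec'])[0]; return -R.T@p['tvec'],R.T@d
    T=np.eye(4);T[:3,:3]=Ro.from_rotvec(tool[1]).as_matrix();T[:3,3]=tool[0]; M=T@p['mount']
    return M[:3,3],M[:3,:3]@d
def onz(n,uv,z,tool=None):
    c,d=ray(n,uv,tool); return c+d*(z-c[2])/d[2]
def tri(r1,r2):
    (a,u),(b,v)=r1,r2; s=np.linalg.lstsq(np.c_[u,-v],b-a,rcond=None)[0]
    p,q=a+s[0]*u,b+s[1]*v; return (p+q)/2,np.linalg.norm(p-q)
E
python3 - <<'E'
import cv2,numpy as np
a=cv2.imread('pics/scene0.png');b=cv2.imread('pics/side0.png')
def crop(im,x,y,w,h,k):
    c=cv2.resize(im[y:y+h,x:x+w],None,fx=k,fy=k,interpolation=cv2.INTER_CUBIC)
    c=cv2.convertScaleAbs(c,alpha=1.5)
    for i in range(0,w,10): cv2.putText(c,str(x+i),(i*k,8),0,.3,(0,255,255)) if i%20==0 else 0; cv2.line(c,(i*k,10),(i*k,14),(0,255,255))
    for i in range(0,h,10): cv2.putText(c,str(y+i),(0,i*k+4),0,.3,(0,255,0)); 
    return c
A=crop(a,80,200,130,80,3);B=crop(a,225,110,65,80,6)
C=crop(b,280,100,40,90,6);D=crop(b,240,232,50,40,6)
top=np.zeros((600,800,3),np.uint8)
def put(c,x,y): top[y:y+c.shape[0],x:x+c.shape[1]]=c[:600-y,:800-x]
put(A,0,0);put(C,400,0);put(D,0,300); 
put(crop(a,230,125,35,40,4),645,0)
cv2.imwrite('pics/m1.png',top)
E
```

```text
(no output)
```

View pics/m1.png

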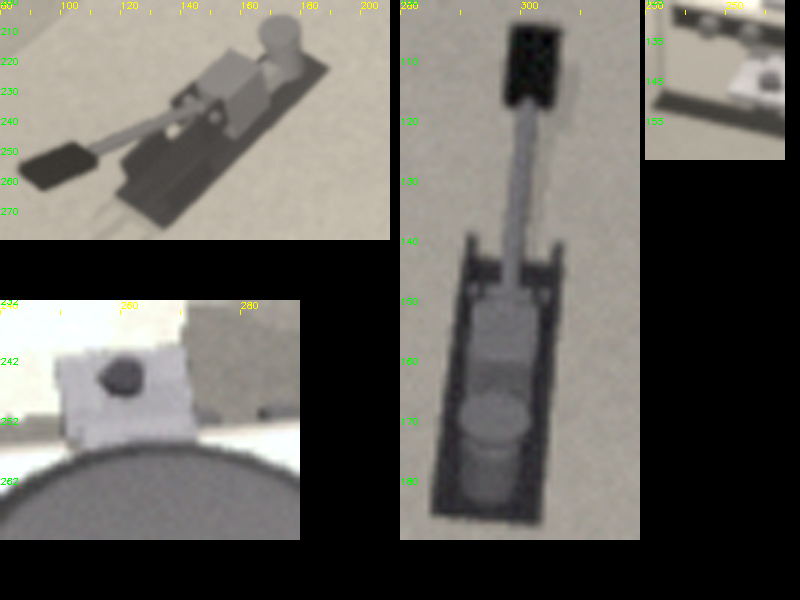

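```bash
python3 - <<'E'
from h import *
P=dict(saddle=((173.3,210),(295.7,169.7),.062),block=((157.7,225),(297.5,155),.066),paddle=((99.3,254.3),(302.3,110.8),.129),boss=((261,145),(260.5,244.8),.103))
for k,(s,d,z) in P.items():
    p,e=tri(ray('scene',s),ray('side',d)); print(k,p.round(4),'gap',e.round(4),onz('scene',s,z).round(4),onz('side',d,z).round(4))
# ear corners side (top z=.096), machine front
for uv in [(249.5,241.5),(270.5,239.5),(250.5,256),(273,255.5)]: print('ear',onz('side',uv,.096).round(4))
for n,uv in dict(foot=(303/1.5625,377/1.5625),bottle=(353/1.5625,238/1.5625)).items(): print(n,onz('side',uv,0).round(3))
for uv in [(284,328),(320,328),(297,255),(327,257)]: print('rack',onz('side',np.array(uv)/1.5625,.0).round(3))
E
```

```text
saddle [ 0.4531 -0.1453  0.0599] gap 0.0039 [ 0.4568 -0.1463  0.062 ] [ 0.4515 -0.1447  0.062 ]
block [ 0.4528 -0.2118  0.0635] gap 0.0091 [ 0.4598 -0.2125  0.066 ] [ 0.449  -0.2128  0.066 ]
paddle [ 0.4453 -0.3855  0.1249] gap 0.0034 [ 0.4506 -0.3865  0.129 ] [ 0.444  -0.3818  0.129 ]
boss [0.5342 0.1902 0.0986] gap 0.002 [0.5381 0.1854 0.103 ] [0.533  0.1926 0.103 ]
ear [0.5651 0.1808 0.096 ]
ear [0.5077 0.1675 0.096 ]
ear [0.5563 0.2267 0.096 ]
ear [0.4961 0.2182 0.096 ]
foot [0.746 0.137 0.   ]
bottle [ 0.716 -0.268  0.   ]
rack [0.814 0.021 0.   ]
rack [0.738 0.012 0.   ]
rack [ 0.838 -0.196  0.   ]
rack [ 0.766 -0.197  0.   ]
```

Jack: grip about (0.453,-0.213), heading about 88°. Ear boss: about (0.534,0.190), heading about 102°. Triangulated heights match the given ones within 5 mm. I'll go above the jack with tool y at heading about 268°.

{"method": "arm_command", "body": {
  "motion": [-19,-35,1.8,0,0,-67,-19,-35,1.8,0,0,-67,-19,-35,1.8,0,0,-67,-19,-35,1.8,0,0,-67,-19,-35,1.8,0,0,-67,-19,-35,1.8,0,0,-67,-19,-35,1.8,0,0,-67,-19,-35,1.8,0,0,-67,-19,-35,1.8,0,0,-67,-19,-35,1.8,0,0,-67],
  "grip": 0,
  "grip_force": 60
}}

```text
time_s: 1.4
position: [0.4539, -0.2138, 0.2005]
orientation: [-3.14, 0.067, 0.0]
wrist_force: [0.2, -0.6, -0.2]
gripper_width: 1.0
```

```bash
cat > look.py <<'E'
import sys; from h import *
o=sensors.get_obs(); im=eyes.camera('wrist'); np.save('pose.npy',np.array([o['position'],o['orientation']]))
cv2.imwrite('pics/'+sys.argv[1]+'_raw.png',im)
c=cv2.resize(cv2.convertScaleAbs(im,alpha=1.5),(768,576))
for i in range(0,512,50): cv2.putText(c,str(i),(int(i*1.5),10),0,.35,(0,0,255)); cv2.line(c,(int(i*1.5),12),(int(i*1.5),20),(0,0,255))
for i in range(0,384,50): cv2.putText(c,str(i),(0,int(i*1.5)+4),0,.35,(0,0,255)); 
cv2.imwrite('pics/'+sys.argv[1]+'.png',c)
R=Ro.from_rotvec(o['orientation']).as_matrix()
print(o['time_s'],o['position'].round(4),'yhead',np.degrees(np.arctan2(R[1,1],R[0,1])).round(2),'z',R[:,2].round(3),o['gripper_width'],o['wrist_force'].round(2))
E
python3 look.py w1
```

```text
1.4 [ 0.4539 -0.2138  0.2005] yhead -92.44 z [-0.     0.001 -1.   ] 1.0002616776167035 [ 0.2  -0.57 -0.2 ]
```

View pics/w1.png

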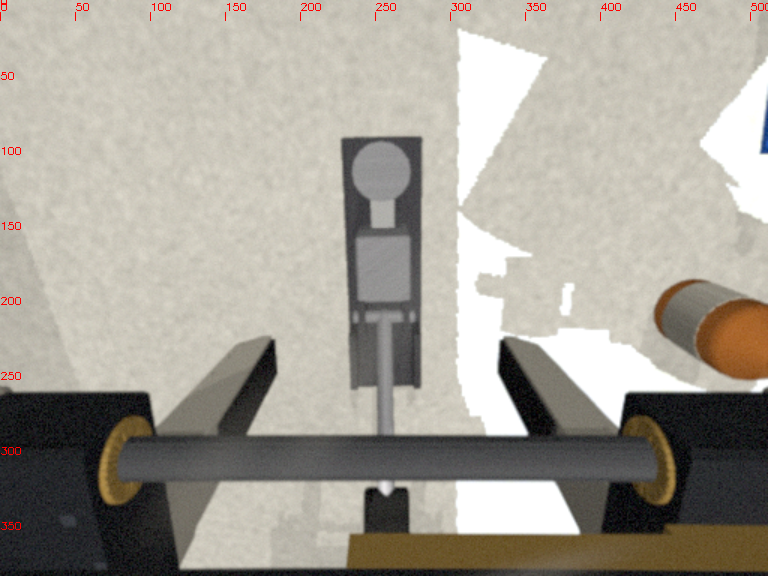

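The wrist view shows the jack almost aligned with the tool: saddle top at (254,114), block top centre (256,179), paddle beneath the gripper bar at about (257,340).

```bash
python3 - <<'E'
from h import *
T=np.load('pose.npy')
s=onz('wrist',(254,114),.062,T);b=onz('wrist',(256,178.7),.066,T)
f=(onz('wrist',(228,92.7),.008,T)+onz('wrist',(280.7,91.3),.008,T))/2
r=(onz('wrist',(235,258.5),.008,T)+onz('wrist',(280,257.5),.008,T))/2
print('saddle',s.round(4),'block',b.round(4),'front',f.round(4),'rear',r.round(4))
for n,d in(('s-b',s-b),('f-r',f-r)): print(n,np.linalg.norm(d[:2]).round(4),np.degrees(np.arctan2(d[1],d[0])).round(2))
R=Ro.from_rotvec(T[1]).as_matrix()
print('tool shift cm to block', (R.T@(np.r_[b[:2],.023]-T[0])*100).round(2))
E
```

```text
saddle [ 0.4537 -0.1437  0.062 ] block [ 0.4527 -0.2107  0.066 ] front [ 0.4545 -0.1207  0.008 ] rear [ 0.4485 -0.3396  0.008 ]
s-b 0.067 89.15
f-r 0.219 88.44
tool shift cm to block [-0.13 -0.29 17.75]
```

{"method": "arm_command", "body": {
  "motion": [-0.1,0,6,0,0,-1,-0.1,0,12,0,0,-1,-0.1,0,16,0,0,-1,-0.1,0,17.7,0,0,-1,-0.1,0,17.7,0,0,-1]
}}

```text
time_s: 2.08
position: [0.4528, -0.2139, 0.0234]
orientation: [-3.14, 0.04, 0.002]
wrist_force: [0.6, 0.0, 0.6]
gripper_width: 0.999
```

{"method": "arm_command", "body": {
  "motion": [0,0,0,0,0,0,0,0,0,0,0,0,0,0,0,0,0,0,0,0,0,0,0,0,0,0,0,0,0,0,0,0,0,0,0,0,0,0,0,0,0,0],
  "grip": 255,
  "grip_force": 50
}}

```text
time_s: 2.95
position: [0.4523, -0.2137, 0.0234]
orientation: [-3.14, 0.04, 0.003]
wrist_force: [-5.0, 1.1, 4.6]
gripper_width: 0.428
```

{"method": "arm_command", "body": {
  "motion": [0,0,-0.8,0,0,0,0,0,-1.2,0,0,0,0,0,-1.2,0,0,0,0,0,-1.2,0,0,0]
}}

```text
time_s: 3.45
position: [0.4523, -0.2137, 0.0352]
orientation: [-3.14, 0.04, 0.003]
wrist_force: [0.4, -0.1, -8.5]
gripper_width: 0.424
```

```bash
python3 look.py w2; python3 - <<'E'
from h import *
a=eyes.camera('side'); c=cv2.resize(a[90:200,250:350],None,fx=5,fy=5)
b=eyes.camera('scene'); d=cv2.resize(b[180:290,70:220],None,fx=4,fy=4)
w=cv2.resize(cv2.imread('pics/w2_raw.png')[60:260,180:330],None,fx=2,fy=2)
o=np.zeros((600,800,3),np.uint8); o[:550,:500]=c; o[:400,500:800]=w; cv2.imwrite('pics/g1.png',cv2.convertScaleAbs(o,alpha=1.5)); cv2.imwrite('pics/g1b.png',d)
E
```

```text
3.45 [ 0.4523 -0.2137  0.0352] yhead -91.47 z [-0.002  0.002 -1.   ] 0.4240010642362176 [ 0.44 -0.13 -8.52]
```

View pics/g1.png

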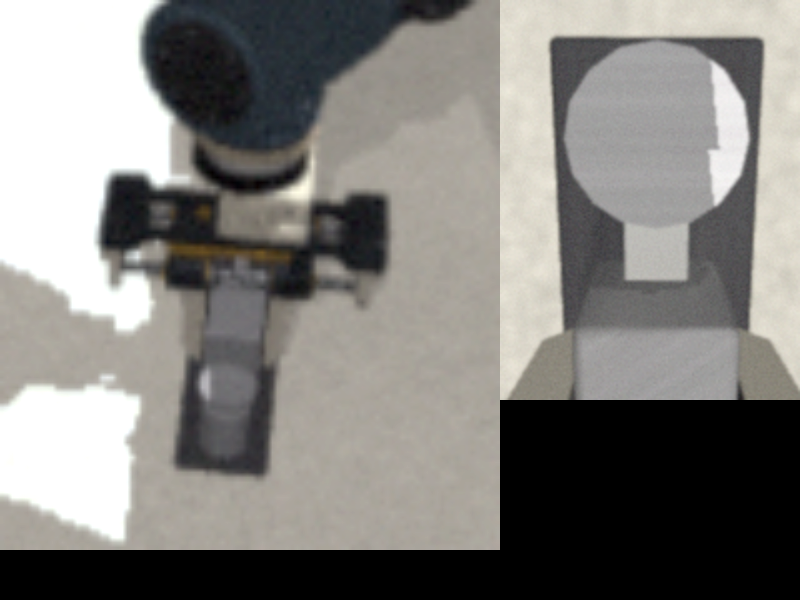

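The jack is held clear of the bench: the wrist force shows its full 8.5 N weight, and the saddle is at raw (258.5,127.5). Now I measure the saddle in tool coordinates to use as the placing offset.

```bash
python3 - <<'E'
from h import *
T=np.load('pose.npy');R=Ro.from_rotvec(T[1]).as_matrix();dz=.0118
s=onz('wrist',(258.5,127.5),.062+dz,T); print('saddle world',s.round(4),'tool',(R.T@(s-T[0])).round(4))
l=onz('wrist',(212.3,127.5),.062+dz,T);r=onz('wrist',(304.5,127.5),.062+dz,T);print('dia',np.linalg.norm(l-r).round(4))
for z in(.008,.012,.016,.02,.024):
  a=onz('wrist',(206,79),z,T);b=onz('wrist',(311.5,79),z,T);print(z,'base front width',np.linalg.norm(a-b).round(4),'tool',(R.T@((a+b)/2-T[0])).round(4))
E
```

```text
saddle world [ 0.4551 -0.1433  0.0738] tool [ 0.001  -0.0705 -0.0385]
dia 0.0399
0.008 base front width 0.0659 tool [ 0.0013 -0.0949  0.0274]
0.012 base front width 0.0646 tool [ 0.0013 -0.0946  0.0234]
0.016 base front width 0.0632 tool [ 0.0013 -0.0943  0.0194]
0.02 base front width 0.0618 tool [ 0.0013 -0.094   0.0154]
0.024 base front width 0.0605 tool [ 0.0012 -0.0937  0.0114]
```

{"method": "arm_command", "body": {
  "motion": [-0.5,-1,-5,0,0,-2,-2.5,-6,-10,0,0,-4,-5,-12,-10,0,0,-7,-7.5,-18,-10,0,0,-10,-9.5,-24,-10,0,0,-13,-10.4,-26.5,-10,0,0,-14,-10.4,-27.4,-10,0,0,-14,-10.4,-27.4,-10,0,0,-14]
}}

```text
time_s: 4.6
position: [0.3559, 0.0629, 0.136]
orientation: [-3.121, -0.344, 0.002]
wrist_force: [-0.0, -1.0, -8.6]
gripper_width: 0.431
```

```bash
python3 look.py w3
```

```text
4.6 [0.3559 0.0629 0.136 ] yhead -77.41 z [-0.002  0.002 -1.   ] 0.4313041409382175 [-0.01 -1.   -8.56]
```

View pics/w3.png

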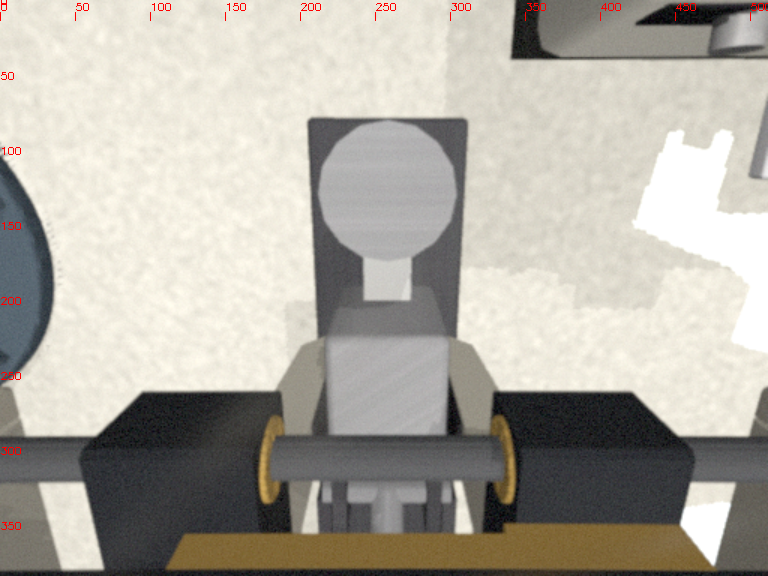

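I had the tool x sign wrong, so the arm went to x=0.356. It is clear of everything, with the machine front at the top right. I'll back off first and then shift right.

{"method": "arm_command", "body": {
  "motion": [0,5,0,0,0,0,5,5,0,0,0,0,10,5,0,0,0,0,15,5,0,0,0,0,20.1,5,0,0,0,0,20.1,5,0,0,0,0,20.1,5,0,0,0,0]
}}

```text
time_s: 5.52
position: [0.5623, 0.056, 0.1347]
orientation: [-3.121, -0.341, 0.006]
wrist_force: [0.1, 0.2, -8.8]
gripper_width: 0.427
```

```bash
python3 look.py w4
```

```text
5.525 [0.5623 0.056  0.1347] yhead -77.54 z [-0.004  0.001 -1.   ] 0.42708853128253027 [ 0.15  0.2  -8.83]
```

View pics/w4.png

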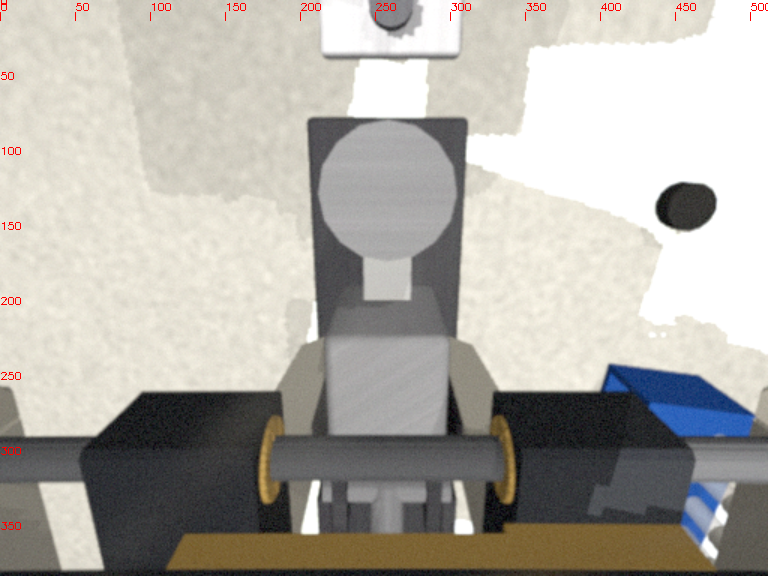

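The wrist view shows the ear edge aligned with the tool: corners at raw (214.7,38) and (307.3,38), boss centre column about 260.7, boss near edge at row 20.

```bash
python3 - <<'E'
from h import *
T=np.load('pose.npy');R=Ro.from_rotvec(T[1]).as_matrix()
f=lambda uv,z:R.T@(onz('wrist',uv,z,T)-T[0])
a,b=f((214.7,38),.096),f((307.3,37.7),.096);e=f((260.7,20),.103)
print('ear L,R tool',a.round(4),b.round(4),'width',np.linalg.norm(a-b).round(4),'mid',((a+b)/2).round(4),'ang',np.degrees(np.arctan2(*(b-a)[1::-1])).round(2))
print('boss near edge',e.round(4))
s=f((387/1.5,190/1.5),.062+.1115);print('saddle',s.round(4))
for n,p in(('pad via ear',(a+b)/2-[0,.018,0]),('pad via boss',e-[0,.009,0])): print(n,p.round(4),'shift',((p-s)*100).round(2)[:2],'world',(T[0]+R@p).round(4))
E
```

```text
ear L,R tool [-0.0268 -0.12    0.0391] [ 0.0322 -0.12    0.0388] width 0.059 mid [ 0.0027 -0.12    0.039 ] ang -0.03
boss near edge [ 0.0025 -0.1284  0.032 ]
saddle [ 0.0007 -0.0707 -0.0387]
pad via ear [ 0.0027 -0.138   0.039 ] shift [ 0.2  -6.73] world [0.535  0.1914 0.096 ]
pad via boss [ 0.0025 -0.1374  0.032 ] shift [ 0.17 -6.67] world [0.5349 0.1907 0.103 ]
```

{"method": "arm_command", "body": {
  "motion": [0.1,0,4,0,0,0,0.2,0,8,0,0,0,0.2,0,10.2,0,0,0,0.2,0,10.7,0,0,0,0.2,-1,10.7,0,0,0,0.2,-2.5,10.7,0,0,0,0.2,-4,10.7,0,0,0,0.2,-5.5,10.7,0,0,0,0.2,-6.7,10.7,0,0,0,0.2,-6.7,10.7,0,0,0]
}}

```text
time_s: 6.82
position: [0.5489, 0.1231, 0.0282]
orientation: [-3.121, -0.343, 0.006]
wrist_force: [0.3, -0.3, -7.8]
gripper_width: 0.429
```

{"method": "arm_command", "body": {
  "motion": [0,0,0.2,0,0,0,0,0,0.4,0,0,0,0,0,0.45,0,0,0,0,0,0.45,0,0,0]
}}

```text
time_s: 7.32
position: [0.549, 0.1228, 0.0237]
orientation: [-3.121, -0.343, 0.005]
wrist_force: [-0.5, -1.2, -7.7]
gripper_width: 0.429
```

```bash
python3 look.py w5
```

```text
7.325 [0.549  0.1228 0.0237] yhead -77.47 z [-0.004  0.001 -1.   ] 0.42880612943983226 [-0.46 -1.16 -7.68]
```

View pics/w5.png

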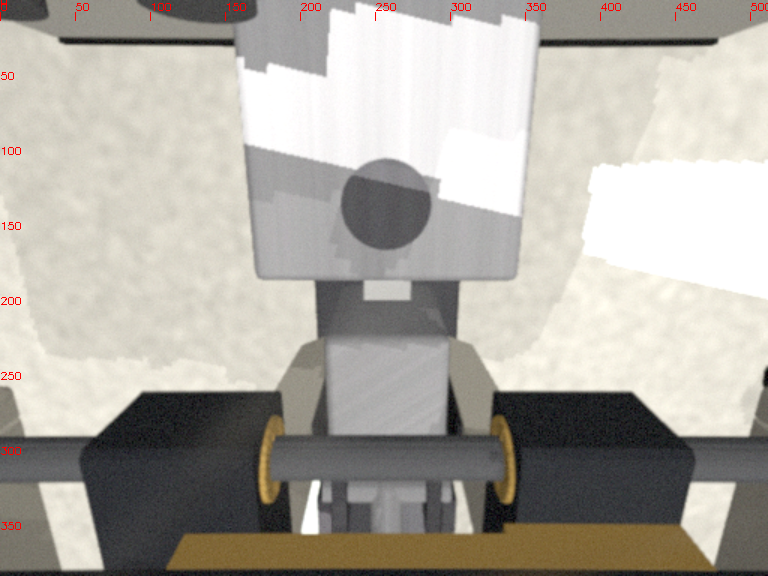

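The boss is at raw (257.3,136), above the hidden saddle.

```bash
python3 - <<'E'
from h import *
T=np.load('pose.npy');R=Ro.from_rotvec(T[1]).as_matrix()
f=lambda uv,z:R.T@(onz('wrist',uv,z,T)-T[0])
e=f((257.3,136),.103);print('boss',e.round(4),'minus saddle cm',((e-[.0007,-.0706,0])*100).round(2)[:2])
a,b=f((257/1.5,278/1.5),.096),f((517/1.5,277/1.5),.096);print(((a+b)/2).round(4))
E
```

```text
boss [ 0.0005 -0.0711 -0.0792] minus saddle cm [-0.02 -0.05]
[ 0.0006 -0.054  -0.0722]
```

{"method": "arm_command", "body": {
  "motion": [0,0,0.1,0,0,0,0,0,0.1,0,0,0]
}}

```text
time_s: 7.62
position: [0.5491, 0.1229, 0.0234]
orientation: [-3.121, -0.343, 0.005]
wrist_force: [-4.5, 0.3, 3.6]
gripper_width: 0.427
```

Centred within 1 mm and on the bench, so I release and lift straight up.

{"method": "arm_command", "body": {
  "motion": [0,0,0,0,0,0,0,0,0,0,0,0,0,0,0,0,0,0,0,0,0,0,0,0,0,0,0,0,0,0,0,0,0,0,0,0],
  "grip": 0
}}

```text
time_s: 8.38
position: [0.5491, 0.1229, 0.0234]
orientation: [-3.121, -0.343, 0.005]
wrist_force: [0.3, 0.1, 0.5]
gripper_width: 0.987
```

{"method": "arm_command", "body": {
  "motion": [0,0,-2,0,0,0,0,0,-6,0,0,0,0,0,-12,0,0,0,0,0,-18,0,0,0,0,6,-18,0,0,0,0,12,-18,0,0,0,0,12,-18,0,0,0]
}}

```text
time_s: 9.25
position: [0.5762, 0.0023, 0.2031]
orientation: [-3.122, -0.337, 0.004]
wrist_force: [-0.8, 1.0, -0.5]
gripper_width: 1.001
```

```bash
python3 look.py w6
```

```text
9.25 [0.5762 0.0023 0.2031] yhead -77.69 z [-0.003  0.001 -1.   ] 1.0012051527600754 [-0.78  1.   -0.47]
```

View pics/w6.png

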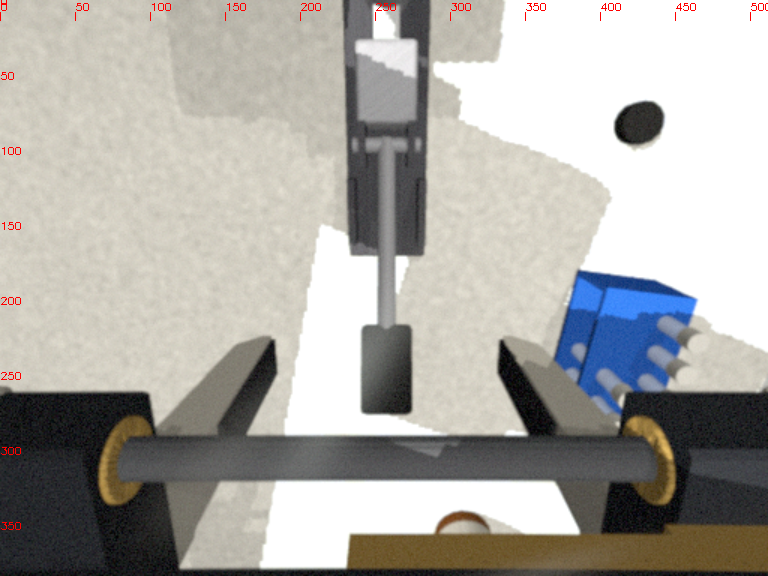

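The jack stands with the handle up. The paddle centre is at raw (257.3,245.5) and the block top at (257.5,53.5); the bystanders look undisturbed.

```bash
python3 - <<'E'
from h import *
T=np.load('pose.npy');R=Ro.from_rotvec(T[1]).as_matrix()
f=lambda uv,z:R.T@(onz('wrist',uv,z,T)-T[0])
p=f((257.3,245.5),.129);b=f((257.5,53.5),.066)
print('paddle',p.round(4),'block',b.round(4),'diff',(p-b).round(4))
g=np.array([.5491,.1229,0]); 
for k,z in((.168,.129),(.1817,.0943),(.1861,.0571)): print('from known grip',(R.T@(g+R[:,1]*k+[0,0,z]-T[0])*100).round(2))
E
```

```text
paddle [0.     0.045  0.0741] block [ 0.0004 -0.1257  0.1373] diff [-0.0004  0.1707 -0.0633]
from known grip [-0.06  4.46  7.43]
from known grip [-0.05  5.83 10.9 ]
from known grip [-0.04  6.28 14.62]
```

{"method": "arm_command", "body": {
  "motion": [0,2.5,2,0,0,0,0,4.5,5.4,0,0,0,0,4.5,5.4,0,0,0,0,4.5,5.4,0,0,0,0,4.5,5.4,0,0,0,0,4.5,5.4,0,0,0,0,4.5,5.4,0,0,0,0,4.5,5.4,0,0,0],
  "grip": 255,
  "grip_force": 20
}}

```text
time_s: 10.3
position: [0.5853, -0.0396, 0.1491]
orientation: [-3.121, -0.339, 0.005]
wrist_force: [0.4, 0.3, -0.1]
gripper_width: 0.189
```

{"method": "arm_command", "body": {
  "motion": [0,0,0,0,0,0,0,0,1,0,0,0,0,0.1,2,0,0,0,0,0.5,3,0,0,0,0,0.9,4,0,0,0,0,1.2,5,0,0,0,0,1.5,6,0,0,0,0,1.6,7,0,0,0,0,1.7,8,0,0,0,0,1.8,8.6,0,0,0]
}}

```text
time_s: 11.55
position: [0.5889, -0.0567, 0.0627]
orientation: [-3.121, -0.338, 0.005]
wrist_force: [-2.1, 6.2, 8.7]
gripper_width: 0.005
```

{"method": "arm_command", "body": {
  "motion": [0,0,0.3,0,0,0,0,0,0.5,0,0,0,0,0,0.5,0,0,0]
}}

```text
time_s: 11.92
position: [0.589, -0.0568, 0.0577]
orientation: [-3.121, -0.338, 0.005]
wrist_force: [-2.2, 1.6, 7.8]
gripper_width: 0.004
```

{"method": "arm_command", "body": {
  "motion": [0,0,0.1,0,0,0,0,0,0.15,0,0,0,0,0,0.15,0,0,0]
}}

```text
time_s: 12.3
position: [0.589, -0.0568, 0.0567]
orientation: [-3.12, -0.338, 0.004]
wrist_force: [-4.1, 2.5, 12.8]
gripper_width: 0.004
```

```bash
python3 - <<'E'
from h import *
a=eyes.camera('side');b=eyes.camera('scene');cv2.imwrite('pics/side_p.png',a);cv2.imwrite('pics/scene_p.png',b)
o=np.zeros((560,800,3),np.uint8)
o[:560,:480]=cv2.resize(a[140:280,210:330],None,fx=4,fy=4);s=cv2.resize(b[95:235,215:295],None,fx=4,fy=4);o[:560,480:800]=s[:560,:320]
cv2.imwrite('pics/p1.png',o); print(sensors.get_obs()['wrist_force'].round(2))
E
```

```text
[-3.49  1.47 12.99]
```

View pics/p1.png

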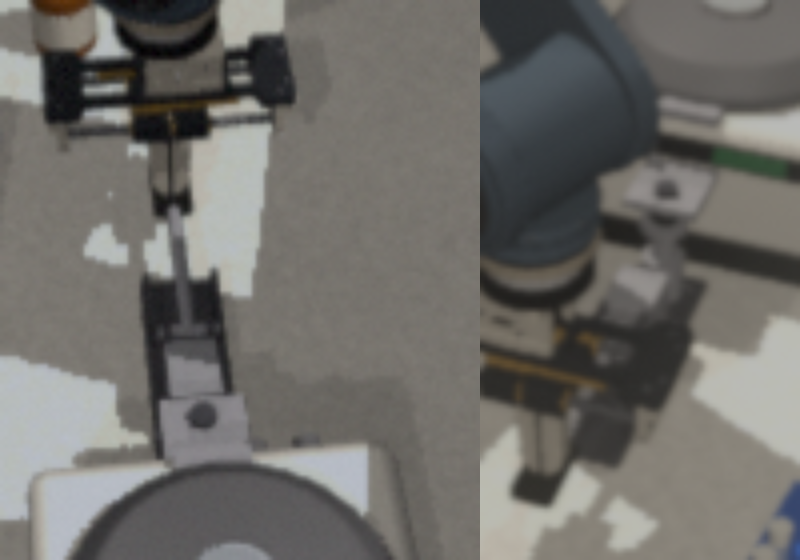

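The handle is at its stop: 13 N at z=0.0567. The boss moved up about 3 px in the scene view, so the front is raised by roughly 10 mm with the saddle still under the ear. Now back up.

{"method": "arm_command", "body": {
  "motion": [0,0,-1,0,0,0,0,-0.2,-2,0,0,0,0,-0.3,-3,0,0,0,0,-0.6,-4,0,0,0,0,-0.9,-5,0,0,0,0,-1.2,-6,0,0,0,0,-1.6,-7,0,0,0,0,-1.8,-8,0,0,0,0,-1.8,-9.2,0,0,0,0,-1.8,-10,0,0,0]
}}

```text
time_s: 13.65
position: [0.5857, -0.0395, 0.1577]
orientation: [-3.121, -0.338, 0.003]
wrist_force: [0.3, 0.2, -0.1]
gripper_width: 0.003
```

{"method": "arm_command", "body": {
  "motion": [0,0,0,0,0,0,0,0,0,0,0,0,0,0,0,0,0,0,0,0,0,0,0,0,0,0,0,0,0,0,0,0,0,0,0,0,0,0,0,0,0,0,0,0,0,0,0,0,0,0,0,0,0,0,0,0,0,0,0,0]
}}

```text
time_s: 14.9
position: [0.5857, -0.0395, 0.1577]
orientation: [-3.121, -0.338, 0.003]
wrist_force: [0.4, -0.6, -0.7]
gripper_width: 0.005
```

```bash
python3 look.py w7; python3 - <<'E'
from h import *
a=eyes.camera('side');b=eyes.camera('scene')
w=cv2.imread('pics/w7.png')
o=np.zeros((600,800,3),np.uint8); o[:384,:512]=cv2.resize(w,(512,384)); s=cv2.resize(b[95:235,215:287],None,fx=4,fy=4); o[:560,512:800]=s
o[384:600,:300]=cv2.resize(a[215:269,230:305],None,fx=4,fy=4)
cv2.imwrite('pics/p2.png',o)
E
```

```text
14.9 [ 0.5857 -0.0395  0.1577] yhead -77.64 z [-0.002  0.002 -1.   ] 0.0050448868997499865 [ 0.44 -0.62 -0.66]
```

View pics/p2.png

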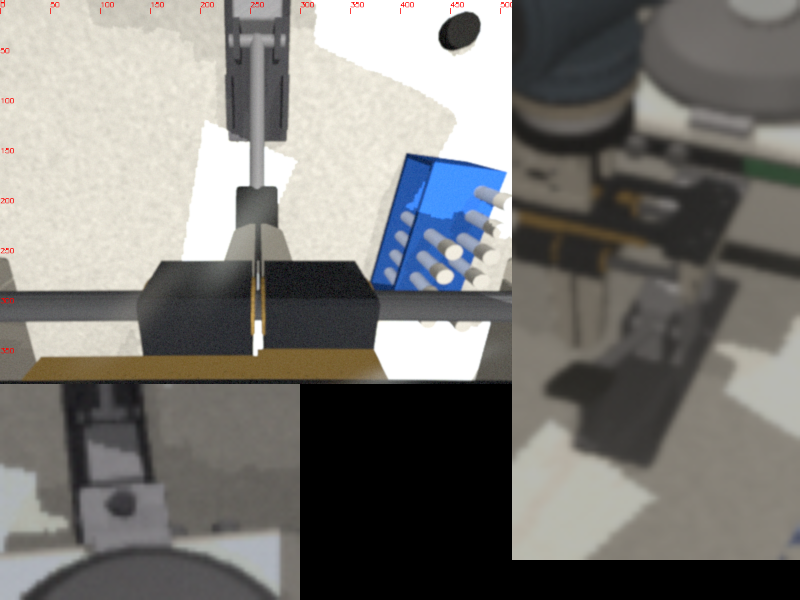

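The handle is up and off the fingers, with the paddle at raw columns 237–277. The machine is down, and the base's rear edge is at raw row 140. I check that the jack has not slid.

```bash
python3 - <<'E'
from h import *
T=np.load('pose.npy');R=Ro.from_rotvec(T[1]).as_matrix()
g=R.T@(np.array([.5491,.1229,0])-T[0]); print('grip in tool was',g.round(4))
im=cv2.imread('pics/w7_raw.png').astype(int).sum(2)
r=im[110:160,232:246].mean(1); c=im[195:215,215:300].mean(0)
print('rear row',110+np.argmax(np.diff(r))+.5); d=np.diff(c); L,Rr=215+np.argmin(d)+.5,215+np.argmax(d)+.5; print('paddle cols',L,Rr)
f=lambda uv,z:R.T@(onz('wrist',uv,z,T)-T[0])
print('rear expected',g[1]+.125,'is',f((240,110+np.argmax(np.diff(r))+.5),.008).round(4))
for z in(.115,.129): print(z,'paddle width',(f((Rr,205),z)-f((L,205),z)).round(4))
b=np.array([.5345,.1905]);print('t')
E
```

```text
grip in tool was [-0.0007 -0.166   0.1582]
rear row 141.5
paddle cols 235.5 277.5
rear expected -0.04102028955668613 is [-0.0188 -0.0406  0.1498]
0.115 paddle width [ 0.0322  0.     -0.0001]
0.129 paddle width [ 0.03    0.     -0.0001]
t
```

The jack is where it was placed, within 0.5 mm. Final push.

{"method": "arm_command", "body": {
  "motion": [0,0,1.5,0,0,0,0,0,2.8,0,0,0,0,0.4,3.8,0,0,0,0,0.8,4.8,0,0,0,0,1.1,5.8,0,0,0,0,1.4,6.8,0,0,0,0,1.6,7.8,0,0,0,0,1.7,8.8,0,0,0,0,1.8,9.5,0,0,0,0,1.8,9.9,0,0,0]
}}

```text
time_s: 16.3
position: [0.5894, -0.0567, 0.0585]
orientation: [-3.12, -0.338, 0.003]
wrist_force: [-2.9, 4.9, 9.3]
gripper_width: 0.005
```

{"method": "arm_command", "body": {
  "motion": [0,0,0.15,0,0,0,0,0,0.25,0,0,0,0,0,0.25,0,0,0,0,0,0.25,0,0,0,0,0,0.25,0,0,0]
}}

```text
time_s: 16.92
position: [0.5895, -0.0566, 0.0566]
orientation: [-3.12, -0.338, 0.003]
wrist_force: [-5.2, 4.4, 13.4]
gripper_width: 0.003
```

```bash
python3 look.py w8; python3 - <<'E'
from h import *
a=eyes.camera('side');b=eyes.camera('scene');p=cv2.imread('pics/scene_p.png');q=cv2.imread('pics/side_p.png')
G=lambda x:cv2.cvtColor(x,6).astype(np.float32)
t=lambda n,o,x0,y0,w,h:print(n,cv2.minMaxLoc(cv2.matchTemplate(n_[y0-6:y0+h+6,x0-6:x0+w+6],o_[y0:y0+h,x0:x0+w],5))[1::2])
for n,o_,n_,box in(('scene vs pump1',G(p),G(b),(250,133,26,20)),('scene vs start',G(cv2.imread('pics/scene0.png')),G(b),(250,136,26,20)),('side vs pump1',G(q),G(a),(250,236,24,22)),('side vs start',G(cv2.imread('pics/side0.png')),G(a),(250,237,24,22))): t(n,0,*box)
E
```

```text
16.925 [ 0.5895 -0.0566  0.0566] yhead -77.64 z [-0.002  0.003 -1.   ] 0.0033439228366556723 [-5.24  4.37 13.45]
scene vs pump1 (0.999487042427063, (6, 6))
scene vs start (0.8693332672119141, (6, 3))
side vs pump1 (0.9980484843254089, (6, 6))
side vs start (0.5835966467857361, (7, 6))
```

The ear is at the same lifted position as in pump 1, 3 px above the start, with 13 N on the paddle at the stop. Handing in.

```bash
python3 -c "
from rig import ticket; print(ticket.job_done())"
```

```text
the job is handed in; nothing more can be done
None
```

I set the jack flat under the lift pad and released it with the handle up. I pumped the handle once fully down and back up, then pushed it down again and handed in while holding it down. The hand-in gives no verdict, so what follows is from my own checks. The run took about 17 s of the 64 s allowed.

- **Placing:** the saddle measured within 1 mm of the ear's boss just before I let go. After the first pump, the back edge of the base was within 0.5 mm of where it should be.
- **Final push:** the gripper holds the paddle with about 13 N, its tip at z = 0.057 m, which matches the given height for fully down.
- **Lift:** in the scene camera the ear sits 3 px above its starting position (roughly 10 mm), the same as in the first pump.

**Less certain:**
- The side camera's comparison with the start picture was too weak to confirm the lift (match 0.58).
- I judged the handle's return to fully up from one wrist picture and a 1.25 s wait. The paddle's apparent width put its height between about 115 and 129 mm, so that picture does not prove it was fully up.
- I did not measure the bystanders again at the end; they looked undisturbed in the close-up pictures.

One early move went about 20 cm the wrong way because I had a sign wrong. It touched nothing, and I corrected it before placing the jack.

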